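Put together two stacked condiment sets for the sushi table

ROBOT

A 6-joint arm with a two-finger parallel gripper is mounted at the origin on the work surface. World frame = base frame: x ahead of the robot, y to its left, z up, the work surface at z = 0. Lengths are in mm, angles in rad, forces in N, time in s.
With the tool pointing down it reaches from about 350 to 775 mm from the base axis. Payload 7.3 kg.
Tool frame: the origin (TCP) lies between the finger pads; the fingertips stand bot.tips_ahead ahead of it and the grasp point (between the pads) lies 6 mm ahead of it (bot.tips_ahead is the distance from the TCP to the fingertips, in mm); z points along the fingers, y is the line along which they close (so a half turn about z gives the same grasp; the last joint's range is limited). The gripper opens to 92 mm and grips with 3 to 60 N. Pads are 19 mm wide; open, the fingers measure 130 mm over their backs; the gripper's body (75 mm by 190 mm) begins 47 mm behind the grasp point.
Start: joints at [-1.272, 0.342, 1.524, -0, 1.275, -0.146], TCP at [225.919, -473.923, 251.741] pointing down, gripper open.
Joint ranges: [-2.53, 2.53], [-0.77, 2.02], [0.04, 2.7], [-1, 4.14], [0.28, 2.66], [-3.11, 3.11]. Speed limits (rad/s): [2.57, 2.57, 3.14, 3.14, 3.14, 3.14].

INTERFACE

Orientations are given as [roll, pitch, yaw] about the fixed x, y, z axes, in that order (R = Rz(yaw) Ry(pitch) Rx(roll)).
In Python, from plant import bot gives the robot as it stands. The module is installed in compiled form; this text tells all that it offers.
- The arm moves only by the tool step_arm, never from a script. Its argument "targets" is one flat list of numbers, 7 for each row, row after row: the opening, from 0 (shut) to 1 (fully open), then the shift along the tool's x, y, z each as a share of 100 mm, from -1 to 1, then the turn, a rotation vector about the tool's x, y, z each as a share of pi/4 rad, from -1 to 1. A call has 1 to 20 rows; each row is the pose to reach, as a shift and turn from the pose commanded when the call began, along the tool's axes at that moment; what a row does not reach only later rows make up. A row lasts 1/8 s, in which the tool goes at most 62.5 mm and 10.7 degrees, less where a joint would pass 70% of its speed; a pose out of reach is approached as far as the arm can. A call with a number of a shift or a turn outside -1 to 1 is refused whole. A call with a gripper value outside its range is refused whole. The fingers move at their own pace and stop on an object; the grip force is fixed at half the most. Time passes only in rows, so rows that repeat a pose let the fingers close. It gives the time, the measured TCP pose, the force, the opening and the grip force at its end, in the units of the state.
- bot.get_obs(): the state, without advancing time (a new reading comes with each control period).
- bot.capture(name): name is "scene" or "top"; returns (picture, depth): 420x560x3 uint8, blue, green, red; 420x560 float32, mm along the optical axis (not along the pixel's ray), 0 where there is no reading.
- bot.camera_info(name): a dict with "fx", "fy", "cx", "cy" (pixels), "k1" (the pictures are not rectified: a ray, as slopes to the right and down, at radius r is drawn at 1 + k1 r^2 times it, then the intrinsics apply), "camera_from_world" (4x4, takes a point from world to camera coordinates). Camera axes: x right, y down, z forward; pixel columns grow to the right and rows downward; lengths in mm; the calibration is good to about 2 mm. A picture is of the moment at which its call begins. camera_info takes no time and is no camera call.
- bot.close_job(): hands the job in; it is judged then, once.
The state is a dict: "time": time; "joint_positions": joint angles; "dq": joint speeds; "tau": joint torques, N m; "tool_pos": TCP position; "tcp_rot": TCP orientation; "contact_force": force on the tool from outside, world axes, zero at the start; "moment": the same for the moment, N m; "grip_width": finger opening in mm; "finger_force": force on a finger pad.
Only numpy, scipy, OpenCV 4.12 (cv2) and the standard library are available. Lean on these libraries where they do the work, as an engineer would, in place of code of your own. Each camera call takes 0.05 s, during which the arm holds its last target. There are 200 camera calls.

TASK

Put the condiment pots together for the sushi table: in the middle of the black coaster stack the red pot, the yellow pot on top of it and the black lid on top of that; in the middle of the blue coaster put the green pot with the blue lid on it. Everything must stand level and fully seated in what is below it. Leave the white pot, the tea cup and the soy sauce bottle where they stand.

Things in the scene. Friction and masses are not known exactly. Their poses are not given: they have to be found in the camera images.
- red_pot: small empty round red pot, open on top: 60 mm outside diameter, 46 mm tall, wall 4 mm (mouth 52 mm). Its lowest 6 mm are a foot 42 mm in diameter; the 60 mm body is the 40 mm above. Origin: centre of the foot's underside, z up. Stacked, its foot sinks into the mouth below and its body rests on that rim: each level adds 40 mm. Loose, about 90 g, starts upright on the table.
- yellow_pot: small empty round yellow pot, open on top: 60 mm outside diameter, 46 mm tall, wall 4 mm (mouth 52 mm). Its lowest 6 mm are a foot 42 mm in diameter; the 60 mm body is the 40 mm above. Origin: centre of the foot's underside, z up. Stacked, its foot sinks into the mouth below and its body rests on that rim: each level adds 40 mm. Loose, about 90 g, starts upright on the table.
- green_pot: small empty round green pot, open on top: 60 mm outside diameter, 46 mm tall, wall 4 mm (mouth 52 mm). Its lowest 6 mm are a foot 42 mm in diameter; the 60 mm body is the 40 mm above. Origin: centre of the foot's underside, z up. Stacked, its foot sinks into the mouth below and its body rests on that rim: each level adds 40 mm. Loose, about 90 g, starts upright on the table.
- white_pot: spare white pot of the same shape as the red one (60 mm in diameter, 46 mm tall); not needed, to be left where it is. Origin: centre of its underside. Loose.
- black_lid: round black lid: plate 60 mm in diameter, 6 mm thick, over a foot 42 mm in diameter, 6 mm high; upright knob on top 22 mm in diameter, from 12 to 38 mm above the underside. Origin: centre of the foot's underside, z up. On a pot the foot sinks into the mouth and the plate rests on the rim, origin 40 mm above the pot's. Loose, about 60 g, starts foot down on the table.
- blue_lid: round blue lid: plate 60 mm in diameter, 6 mm thick, over a foot 42 mm in diameter, 6 mm high; upright knob on top 22 mm in diameter, from 12 to 38 mm above the underside. Origin: centre of the foot's underside, z up. On a pot the foot sinks into the mouth and the plate rests on the rim, origin 40 mm above the pot's. Loose, about 60 g, starts foot down on the table.
- black_coaster: round black coaster with a red edge, 100 mm in diameter, flat, 8 mm thick, fixed to the table. Origin: centre of its underside; its top is 8 mm higher.
- blue_coaster: round blue coaster with a white edge, 100 mm in diameter, flat, 8 mm thick, fixed to the table. Origin: centre of its underside; its top is 8 mm higher.
- tea_cup: reddish-brown clay tea cup, 70 mm across the rim, 65 mm tall, to be left alone. Origin: centre of its underside. Loose.
- soy_bottle: amber glass soy sauce bottle with a red cap and a short red spout, 48 mm in diameter, 95 mm tall, to be left alone. Origin: centre of its underside. Loose.

How it is judged:
By the outcome, as a careful person would: the job done as asked, in the order asked, and still so for the second after the job is handed in, with the robot touching nothing.
It also fails if it takes over 125 s, if anything falls off the work surface, if the arm or the gripper's body presses on something with over 40 N, if the wrist force passes 120 N, or if a joint passes its speed limit or range.

## Working session

There is one attempt and no reset: what is moved stays moved. The work goes in short steps, Python scripts to look and compute and a tool call to move; the robot and the scene stay as the last step left them, time stands still between calls to the robot, and variables do not carry over. Pictures are saved under pics/ and viewed, at most 14 in all, crops included, and the job is handed in when it is done.

Besides the shell and the picture viewer there is one more tool, called after "Call:" by a JSON object that holds its "method" and its "body". step_arm: Moves the arm, as the interface text tells. Shift numbers are shares of 100 mm and turn numbers shares of pi/4 rad, none past 1 either way. Its arguments: {"type":"object","properties":{"targets":{"type":"array"}},"required":["targets"]}

```bash
mkdir -p pics
python3 - <<'E'
from plant import bot
import cv2,numpy as np
o=bot.get_obs();print({k:np.round(v,3).tolist() for k,v in o.items()},bot.tips_ahead)
for n in("scene","top"):
    p,d=bot.capture(n);cv2.imwrite(f"pics/{n}0.png",p);np.save(f"{n}0.npy",d)
    i=bot.camera_info(n);print(n,{k:np.round(v,3).tolist() for k,v in i.items()})
E
```

```text
{'time': 0.0, 'joint_positions': [-1.272, 0.343, 1.525, 0.0, 1.275, -0.146], 'dq': [0.0, 0.0, -0.001, -0.0, 0.0, 0.001], 'tau': [-0.001, -43.125, -24.422, 0.072, 0.056, -0.0], 'tool_pos': [225.815, -473.557, 251.037], 'tcp_rot': [-3.14, -0.0, 0.445], 'contact_force': [-0.212, 0.035, -0.432], 'moment': [-0.031, -0.006, -0.013], 'finger_force': 0.0, 'grip_width': 91.441} 25.0
scene {'fx': 479.359, 'fy': 479.359, 'cx': 292.627, 'cy': 210.252, 'k1': -0.157, 'camera_from_world': [[-0.121, 0.993, -0.003, 50.364], [0.559, 0.065, -0.827, -266.714], [-0.821, -0.102, -0.562, 1601.053], [0.0, 0.0, 0.0, 1.0]]}
top {'fx': 490.268, 'fy': 490.268, 'cx': 278.733, 'cy': 205.614, 'k1': 0.004, 'camera_from_world': [[0.022, -1.0, -0.022, -6.0], [-0.984, -0.018, -0.175, 514.842], [0.175, 0.025, -0.984, 973.817], [0.0, 0.0, 0.0, 1.0]]}
```

View pics/top0.png

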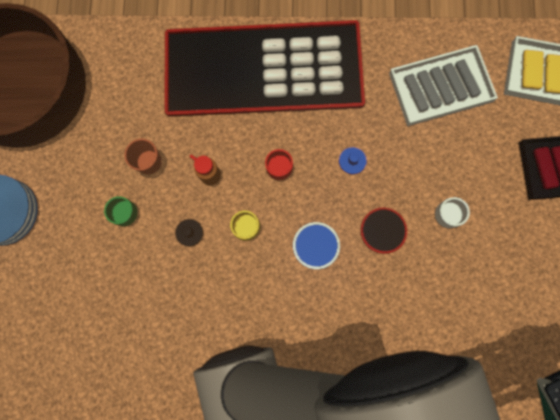

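View pics/scene0.png

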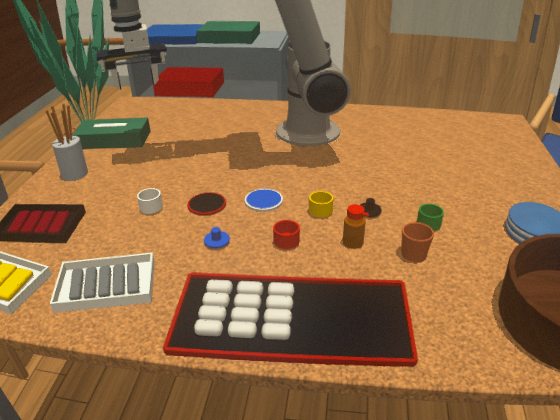

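The top view shows:

- Pots: red (280,164), yellow (245,225), green (121,211), white (453,212).
- Lids: blue (352,160), black (189,233).
- Coasters: black (384,230), blue (316,246).
- Leave alone: cup (143,156), bottle (204,167).

The scene view agrees with this layout.

```bash
cat > h.py <<'E'
import cv2,numpy as np
from plant import bot
def world(n,uv,depth=None,z=None):
    """pixels -> world, by depth or onto the plane z"""
    i=bot.camera_info(n);K=np.array([[i['fx'],0,i['cx']],[0,i['fy'],i['cy']],[0,0,1]])
    s=cv2.undistortPoints(np.float64(uv).reshape(-1,1,2),K,np.array([i['k1'],0,0,0.]))[:,0]
    T=np.linalg.inv(i['camera_from_world']);r=np.c_[s,np.ones(len(s))]
    if depth is None:
        w=r@T[:3,:3].T;return T[:3,3]+w*((z-T[2,3])/w[:,2])[:,None]
    return (r*np.asarray(depth)[:,None])@T[:3,:3].T+T[:3,3]
def patch(n,d,u,v,R):
    U,V=np.meshgrid(np.arange(u-R,u+R+1),np.arange(v-R,v+R+1));U=U.ravel();V=V.ravel()
    return np.c_[U,V],world(n,np.c_[U,V],d[V,U])
def blob(n,img,u,v,R,lo,hi,z):
    """contour centre of HSV mask near a seed, cast on plane z: (fitted circle centre, diameter)"""
    hsv=cv2.cvtColor(img,cv2.COLOR_BGR2HSV);m=cv2.inRange(hsv,np.array(lo),np.array(hi))
    k=np.zeros_like(m);cv2.circle(k,(u,v),R,255,-1);m&=k
    c=max(cv2.findContours(m,0,1)[0],key=cv2.contourArea)
    w=world(n,cv2.convexHull(c).reshape(-1,2),z=z)
    (x,y),r=cv2.minEnclosingCircle(np.float32(w[:,:2]));return round(x,1),round(y,1),round(2*r,1)
E
python3 - <<'E'
from h import *
top={'red':(280,164),'yel':(245,225),'grn':(121,211),'wht':(453,212),'blk_lid':(189,233),'blu_lid':(352,160),'cup':(143,156),'bot':(204,167)}
d=np.load('top0.npy');img=cv2.imread('pics/top0.png')
for k,(u,v) in top.items():
    uv,w=patch('top',d,u,v,24)
    zm=np.percentile(w[:,2],99)
    lo,hi=(38,54) if k in('red','yel','grn','wht') else ((5,60) if 'lid' in k else (40,110))
    p=w[(w[:,2]>lo)&(w[:,2]<hi)]
    (x,y),r=cv2.minEnclosingCircle(np.float32(p[:,:2]))
    q=p[:,:2];print(k,len(p),round(zm,1),'enc',round(x,1),round(y,1),round(2*r,1),'mid',np.round((q.min(0)+q.max(0))/2,1),np.round(np.ptp(q,0)),'mean',np.round(p.mean(0),1))
    if 'lid' in k:
        p=w[(w[:,2]>28)&(w[:,2]<50)];print('  knob',len(p),np.round(p.mean(0),1))
print('tbl',np.round(np.median(world('top',[[250,290]],d[290:291,250])[:,2]),1))
print('bluec',blob('top',img,316,246,30,(100,100,60),(130,255,255),8))
print('blkc',blob('top',img,384,230,28,(0,0,0),(180,255,75),8))
h=cv2.cvtColor(img,cv2.COLOR_BGR2HSV)
for a in[(384,230),(384,208),(362,230),(400,255),(189,233),(189,222)]:print(a,h[a[1],a[0]],end=' ')
E
```

```text
red 196 47.8 enc 608.3 7.2 60.3 mid [608.1   7. ] [59. 57.] mean [607.5   8.   44.9]
yel 182 48.3 enc 474.8 75.6 60.1 mid [474.8  75.4] [59. 58.] mean [475.2  75.7  45.2]
grn 217 48.7 enc 500.6 340.9 61.1 mid [500.  340.8] [58. 60.] mean [500.3 340.8  44.3]
wht 226 49.0 enc 510.1 -355.9 60.2 mid [ 510.  -355.8] [58. 59.] mean [ 509.9 -356.2   45. ]
blk_lid 610 39.0 enc 458.9 196.0 122.4 mid [459.9 195.9] [86. 97.] mean [459.5 195.8  15.6]
  knob 90 [459.8 196.7  37. ]
blu_lid 589 39.8 enc 624.3 -147.3 95.3 mid [ 624.3 -145.8] [95. 69.] mean [ 623.  -151.3   16.1]
  knob 87 [ 623.5 -151.7   37.6]
cup 454 66.7 enc 616.9 296.1 71.1 mid [616.9 296.8] [70. 69.] mean [618.7 299.4  56.9]
bot 525 97.5 enc 592.0 162.9 58.3 mid [587.5 161.4] [45. 52.] mean [584.5 156.4  80.8]
tbl 2.5
bluec (438.1, -75.8, 85.6)
blkc (473.4, -219.0, 85.7)
(384, 230) [11 78 52] (384, 208) [  5 178 136] (362, 230) [  3 172 111] (400, 255) [ 14 138 159] (189, 233) [ 13 105  56] (189, 222) [13 94 57]
```

```bash
cat >> h.py <<'E'
def plan(x,y,z,yaw,step=50):
    """legs (tool axes, shares) from the measured pose to a tool-down pose"""
    o=bot.get_obs();p=np.array(o['tool_pos']);a=o['tcp_rot'][2];g=np.array([x,y,z],float)
    print('t',round(o['time'],2),'at',np.round(p,1),'rot',np.round(o['tcp_rot'],3),'w',round(o['grip_width'],1),'F',np.round(o['contact_force'],1))
    n=1
    while True:
        q=p.copy();b=a;out=[]
        for i in range(n):
            d=(g-p)/n;da=(yaw-a)/n;c,s=np.cos(b),np.sin(b)
            out.append(np.r_[c*d[0]+s*d[1],s*d[0]-c*d[1],-d[2],0]/100);out[-1][3]=-da/(np.pi/4);b+=da
        if np.abs(out).max()<=1:break
        n+=1
    for r in out:print('leg x y z | tz',np.round(r,3),'rows>=',int(np.ceil(np.linalg.norm(r[:3])*100/step)))
E
python3 -c "
from h import *
plan(608,7,180,np.pi/2)"
```

```text
t 0.1 at [ 225.8 -473.6  251.1] rot [-3.14  -0.     0.445] w 92.0 F [-0.5  0.9 -0.3]
leg x y z | tz [ 0.788 -0.385  0.102 -0.205] rows>= 2
leg x y z | tz [ 0.84  -0.254  0.102 -0.205] rows>= 2
leg x y z | tz [ 0.87  -0.116  0.102 -0.205] rows>= 2
leg x y z | tz [ 0.877  0.025  0.102 -0.205] rows>= 2
leg x y z | tz [ 0.862  0.165  0.102 -0.205] rows>= 2
leg x y z | tz [ 0.824  0.301  0.102 -0.205] rows>= 2
leg x y z | tz [ 0.765  0.429  0.102 -0.205] rows>= 2
```

Call:
{"method": "step_arm", "body": {"targets": [1,0.4,-0.2,0.05,0,0,-0.3,1,0.8,-0.4,0.1,0,0,-0.6,1,0.8,-0.4,0.1,0,0,-0.8,1,0.8,-0.4,0.1,0,0,-1,1,0.8,-0.4,0.1,0,0,-1]}}

```text
time: 0.72
tool_pos: [281.0, -403.1, 241.5]
tcp_rot: [-3.141, -0.0, 1.231]
contact_force: [-0.3, -0.0, -0.1]
grip_width: 92.2
finger_force: 0.0
```

```bash
python3 -c "
from h import *
plan(608,7,180,np.pi/2)"
```

```text
t 0.72 at [ 281.  -403.1  241.5] rot [-3.141 -0.     1.231] w 92.2 F [-0.3 -0.  -0.1]
leg x y z | tz [ 0.991  0.343  0.123 -0.087] rows>= 3
leg x y z | tz [ 0.966  0.41   0.123 -0.087] rows>= 3
leg x y z | tz [ 0.936  0.474  0.123 -0.087] rows>= 3
leg x y z | tz [ 0.901  0.537  0.123 -0.087] rows>= 3
leg x y z | tz [ 0.863  0.597  0.123 -0.087] rows>= 3
```

Call:
{"method": "step_arm", "body": {"targets": [1,0.5,0.17,0.06,0,0,-0.22,1,0.99,0.34,0.12,0,0,-0.433,1,0.99,0.34,0.12,0,0,-0.433,1,0.99,0.34,0.12,0,0,-0.433]}}

```text
time: 1.23
tool_pos: [345.9, -321.9, 229.8]
tcp_rot: [-3.141, 0.001, 1.568]
contact_force: [0.2, -0.8, 0.3]
grip_width: 91.8
finger_force: 0.0
```

Call:
{"method": "step_arm", "body": {"targets": [1,0.41,0.33,0.06,0,0,0,1,0.82,0.65,0.12,0,0,0,1,0.82,0.65,0.12,0,0,0]}}

```text
time: 1.6
tool_pos: [411.8, -238.5, 217.4]
tcp_rot: [-3.141, -0.001, 1.571]
contact_force: [-0.2, -0.3, -0.7]
grip_width: 92.1
finger_force: 0.0
```

Call:
{"method": "step_arm", "body": {"targets": [1,0.41,0.33,0.06,0,0,0,1,0.82,0.65,0.12,0,0,0,1,0.82,0.65,0.12,0,0,0]}}

```text
time: 1.98
tool_pos: [476.9, -157.2, 205.4]
tcp_rot: [-3.141, -0.0, 1.571]
contact_force: [0.7, 0.1, -0.5]
grip_width: 92.0
finger_force: 0.0
```

Call:
{"method": "step_arm", "body": {"targets": [1,0.41,0.33,0.06,0,0,0,1,0.82,0.65,0.12,0,0,0,1,0.82,0.65,0.12,0,0,0]}}

```text
time: 2.35
tool_pos: [542.0, -75.8, 193.3]
tcp_rot: [-3.141, 0.0, 1.57]
contact_force: [-0.3, 0.0, 0.0]
grip_width: 91.7
finger_force: 0.0
```

```bash
python3 -c "
from h import *
plan(608,7,100,np.pi/2)"
```

```text
t 2.35 at [542.  -75.8 193.3] rot [-3.141  0.     1.57 ] w 91.7 F [-0.3  0.   0. ]
leg x y z | tz [ 0.828  0.659  0.933 -0.   ] rows>= 3
```

Call:
{"method": "step_arm", "body": {"targets": [1,0.41,0.33,0.3,0,0,0,1,0.83,0.66,0.6,0,0,0,1,0.83,0.66,0.93,0,0,0,1,0.83,0.66,0.93,0,0,0]}}

```text
time: 2.85
tool_pos: [605.3, 5.1, 98.4]
tcp_rot: [-3.136, 0.0, 1.568]
contact_force: [0.3, -0.3, 0.9]
grip_width: 92.0
finger_force: 0.0
```

Call:
{"method": "step_arm", "body": {"targets": [1,0,0,0.3,0,0,0,1,0,0,0.5,0,0,0,1,0,0,0.64,0,0,0,1,0,0,0.64,0,0,0,0,0,0,0.64,0,0,0,0,0,0,0.64,0,0,0,0,0,0,0.64,0,0,0,0,0,0,0.64,0,0,0,0,0,0,0.64,0,0,0,0,0,0,0.64,0,0,0]}}

```text
time: 4.1
tool_pos: [607.6, 7.5, 37.1]
tcp_rot: [3.141, 0.0, 1.57]
contact_force: [1.2, 1.0, 4.5]
grip_width: 58.6
finger_force: 29.9
```

Call:
{"method": "step_arm", "body": {"targets": [0,0,0,-0.15,0,0,0,0,0,0,-0.45,0,0,0,0,0,0,-0.75,0,0,0,0,0,0,-0.9,0,0,0,0,0,0,-0.9,0,0,0]}}

```text
time: 4.72
tool_pos: [607.6, 7.4, 127.8]
tcp_rot: [3.14, 0.0, 1.57]
contact_force: [0.2, -0.3, -1.2]
grip_width: 58.1
finger_force: 29.9
```

Run:
```python
from h import *
plan(473.5,-219,110,np.pi/2)
p,d=bot.capture('scene');cv2.imwrite('pics/s1.png',p[100:300,120:460])
```

```text
t 4.72 at [607.6   7.4 127.8] rot [3.14 0.   1.57] w 58.1 F [ 0.2 -0.3 -1.2]
leg x y z | tz [-0.755 -0.447  0.059 -0.   ] rows>= 2
leg x y z | tz [-0.755 -0.447  0.059 -0.   ] rows>= 2
leg x y z | tz [-0.755 -0.447  0.059 -0.   ] rows>= 2
```

View pics/s1.png

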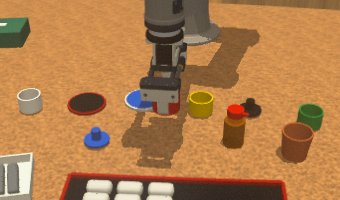

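The crop shows the red pot held level between the fingers at (160,97), and nothing else has been disturbed.

Call:
{"method": "step_arm", "body": {"targets": [0,-0.3,-0.18,0,0,0,0,0,-0.75,-0.45,0,0,0,0,0,-0.75,-0.45,0,0,0,0]}}

```text
time: 5.15
tool_pos: [559.9, -69.8, 125.2]
tcp_rot: [-3.138, -0.0, 1.567]
contact_force: [0.3, -0.5, -0.7]
grip_width: 58.3
finger_force: 29.9
```

Call:
{"method": "step_arm", "body": {"targets": [0,-0.38,-0.22,0,0,0,0,0,-0.75,-0.45,0,0,0,0,0,-0.75,-0.45,0,0,0,0]}}

```text
time: 5.52
tool_pos: [516.0, -143.8, 125.7]
tcp_rot: [-3.14, -0.001, 1.567]
contact_force: [0.2, 0.7, -1.1]
grip_width: 58.2
finger_force: 29.9
```

Call:
{"method": "step_arm", "body": {"targets": [0,-0.38,-0.22,0,0,0,0,0,-0.75,-0.45,0,0,0,0,0,-0.76,-0.44,0.2,0,0,0,0,-0.76,-0.44,0.4,0,0,0,0,-0.76,-0.44,0.4,0,0,0]}}

```text
time: 6.15
tool_pos: [472.8, -217.0, 85.0]
tcp_rot: [-3.138, -0.002, 1.571]
contact_force: [-0.3, -0.5, -0.6]
grip_width: 58.5
finger_force: 29.9
```

Run:
```python
from h import *
p,d=bot.capture('scene');cv2.imwrite('pics/s2.png',cv2.resize(p[150:270,130:290],None,fx=4,fy=4))
plan(473.5,-219,45.5,np.pi/2)
```

```text
t 6.2 at [ 473.4 -217.5   86. ] rot [-3.140e+00 -1.000e-03  1.571e+00] w 58.5 F [-0.2  0.7 -0.7]
leg x y z | tz [-0.015  0.001  0.405  0.   ] rows>= 1
```

View pics/s2.png

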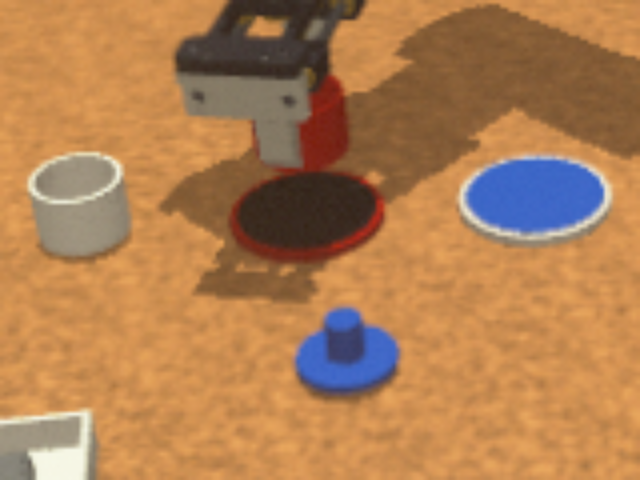

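The crop shows the red pot held over the black coaster, spanning columns 254–349, with the coaster centre near (307,213). I'll check where the pot really sits against the TCP by ray.

```bash
cat >> h.py <<'E'
def proj(n,P):
    i=bot.camera_info(n);K=np.array([[i['fx'],0,i['cx']],[0,i['fy'],i['cy']],[0,0,1]]);T=i['camera_from_world']
    return cv2.projectPoints(np.float64(P).reshape(-1,1,3),cv2.Rodrigues(T[:3,:3])[0],T[:3,3],K,np.array([i['k1'],0,0,0.]))[0][:,0]
E
python3 - <<'E'
from h import *
p,d=bot.capture('scene');h=cv2.cvtColor(p,cv2.COLOR_BGR2HSV)
m=(cv2.inRange(h,(0,190,60),(6,255,255))|cv2.inRange(h,(172,190,60),(180,255,255)))
m[:165]=0;m[192:]=0;m[:,:185]=0;m[:,230:]=0
ys,xs=np.nonzero(m)
for r in range(170,190,3):
    c=xs[ys==r];print(r,c.min() if len(c) else '',c.max() if len(c) else '')
o=bot.get_obs();x,y,z=o['tool_pos']
t=np.linspace(0,2*np.pi,60)
for zz in (-30,10):
    q=proj('scene',np.c_[x+30*np.cos(t),y+30*np.sin(t),np.full(60,z+zz)]);print(zz,q.min(0).round(1),q.max(0).round(1))
print(p[182,188:225].tolist())
# coaster centres from the scene view
print('blkc',blob('scene',p,206,203,30,(0,0,0),(180,255,80),8),'bluec',blob('scene',p,264,199,30,(100,100,60),(130,255,255),8))
E
```

```text
170 211 213
173 207 214
176 208 215
179 208 215
182 205 215
185 205 215
188 206 214
-30 [192.2 179.2] [216.  191.5]
10 [190.4 165.5] [214.6 177.5]
[[80, 142, 207], [83, 145, 209], [82, 144, 207], [81, 141, 203], [61, 105, 169], [65, 83, 125], [103, 121, 133], [100, 121, 132], [99, 121, 130], [99, 120, 128], [99, 121, 131], [100, 121, 131], [102, 121, 133], [99, 116, 128], [91, 108, 119], [76, 92, 115], [40, 59, 120], [20, 34, 126], [22, 36, 128], [22, 35, 125], [19, 35, 122], [19, 35, 123], [23, 37, 123], [19, 33, 122], [21, 34, 118], [21, 37, 117], [16, 32, 114], [23, 35, 114], [33, 49, 115], [44, 75, 121], [53, 91, 128], [51, 88, 130], [52, 90, 129], [55, 93, 135], [60, 97, 138], [56, 96, 140], [57, 95, 137]]
blkc (475.8, -217.4, 88.6) bluec (441.0, -73.6, 87.3)
```

Call:
{"method": "step_arm", "body": {"targets": [0,-0.005,0.01,0.2,0,0,0,0,-0.005,0.01,0.35,0,0,0,0,-0.005,0.01,0.4,0,0,0,0,-0.005,0.01,0.4,0,0,0,0,-0.005,0.01,0.4,0,0,0]}}

```text
time: 6.88
tool_pos: [474.4, -219.2, 47.3]
tcp_rot: [3.141, 0.001, 1.57]
contact_force: [0.1, 0.9, -1.0]
grip_width: 57.9
finger_force: 29.9
```

Call:
{"method": "step_arm", "body": {"targets": [0,0.01,0,0.015,0,0,0,0,0.01,0,0.018,0,0,0,0,0.01,0,0.018,0,0,0,1,0.01,0,0.018,0,0,0,1,0.01,0,0.018,0,0,0,1,0.01,0,0.018,0,0,0,1,0.01,0,0.018,0,0,0]}}

```text
time: 7.75
tool_pos: [474.1, -218.0, 44.9]
tcp_rot: [-3.142, 0.0, 1.57]
contact_force: [-0.2, 1.1, 0.2]
grip_width: 90.6
finger_force: 0.0
```

Call:
{"method": "step_arm", "body": {"targets": [1,0,0,-0.2,0,0,0,1,0,0,-0.6,0,0,0,1,0,0,-1,0,0,0,1,0,0,-1,0,0,0]}}

```text
time: 8.25
tool_pos: [475.6, -219.0, 147.9]
tcp_rot: [3.136, 0.004, 1.57]
contact_force: [-0.2, 0.6, -0.2]
grip_width: 92.1
finger_force: 0.0
```

```bash
python3 -c "
from h import *
plan(475,75.5,110,np.pi/2)"
```

```text
t 8.25 at [ 475.6 -219.   147.9] rot [3.136 0.004 1.57 ] w 92.1 F [-0.2  0.6 -0.2]
leg x y z | tz [ 0.982 -0.003  0.126 -0.   ] rows>= 2
leg x y z | tz [ 0.982 -0.002  0.126 -0.   ] rows>= 2
leg x y z | tz [ 0.982 -0.002  0.126 -0.   ] rows>= 2
```

Over to the yellow pot, then a look at the placed red pot.

Call:
{"method": "step_arm", "body": {"targets": [1,0.5,0,0,0,0,0,1,0.98,0,0.12,0,0,0,1,0.98,0,0.12,0,0,0]}}

```text
time: 8.62
tool_pos: [472.7, -117.0, 131.3]
tcp_rot: [-3.138, -0.002, 1.574]
contact_force: [0.5, -0.1, 0.8]
grip_width: 91.7
finger_force: 0.0
```

Call:
{"method": "step_arm", "body": {"targets": [1,0.5,0,0.06,0,0,0,1,0.98,0,0.12,0,0,0,1,0.98,0,0.12,0,0,0]}}

```text
time: 9.0
tool_pos: [473.6, -20.3, 120.0]
tcp_rot: [-3.14, -0.0, 1.574]
contact_force: [0.5, -0.9, 0.1]
grip_width: 91.6
finger_force: 0.0
```

Call:
{"method": "step_arm", "body": {"targets": [1,0.5,0,0.06,0,0,0,1,0.98,0,0.12,0,0,0,1,0.98,0,0.12,0,0,0]}}

```text
time: 9.38
tool_pos: [474.3, 76.9, 108.3]
tcp_rot: [-3.141, 0.0, 1.573]
contact_force: [0.3, -1.3, 0.0]
grip_width: 91.6
finger_force: 0.0
```

Run:
```python
from h import *
plan(475,75.5,36,np.pi/2)
p,d=bot.capture('top');cv2.imwrite('pics/t1.png',p[130:300,80:480]);u,v=384,226
uv,w=patch('top',d,u,v,24);q=w[(w[:,2]>46)&(w[:,2]<62)]
print(len(q),cv2.minEnclosingCircle(np.float32(q[:,:2])),q.mean(0).round(1))
ang=np.arctan2(q[:,1]+219,q[:,0]-474)
print([round(float(np.median(q[(ang>a)&(ang<a+1.57),2])),1) for a in(-3.14,-1.57,0,1.57)])
```

```text
t 9.38 at [474.3  76.9 108.3] rot [-3.141  0.     1.573] w 91.6 F [ 0.3 -1.3  0. ]
leg x y z | tz [-0.014  0.007  0.723  0.003] rows>= 2
203 ((473.6156311035156, -217.4822998046875), 30.202268600463867) [ 473.3 -217.8   53.4]
[54.4, 53.3, 53.6, 53.6]
```

View pics/t1.png

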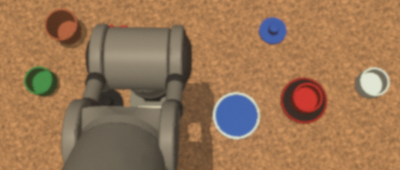

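The crop shows the red pot at (305,97), upright in the middle of the black coaster. It measures about 1.5 mm off centre and level.

Call:
{"method": "step_arm", "body": {"targets": [1,-0.01,0,0.3,0,0,0,1,-0.01,0,0.55,0,0,0,1,-0.01,0,0.72,0,0,0,1,-0.01,0,0.72,0,0,0,0,-0.01,0,0.72,0,0,0,0,-0.01,0,0.72,0,0,0,0,-0.01,0,0.72,0,0,0,0,-0.01,0,0.72,0,0,0,0,-0.01,0,0.72,0,0,0,0,-0.01,0,0.72,0,0,0]}}

```text
time: 10.68
tool_pos: [474.6, 75.0, 37.3]
tcp_rot: [3.141, 0.0, 1.571]
contact_force: [-1.0, -0.4, 5.8]
grip_width: 58.8
finger_force: 31.0
```

Call:
{"method": "step_arm", "body": {"targets": [0,0,0,-0.15,0,0,0,0,0,0,-0.5,0,0,0,0,0,0,-0.9,0,0,0,0,0,0,-1,0,0,0,0,0,0,-1,0,0,0]}}

```text
time: 11.3
tool_pos: [474.2, 75.1, 137.2]
tcp_rot: [3.141, 0.0, 1.57]
contact_force: [0.4, 0.4, -1.7]
grip_width: 59.2
finger_force: 30.9
```

```bash
python3 -c "
from h import *
plan(474,-218,140,np.pi/2)"
```

```text
t 11.3 at [474.2  75.1 137.2] rot [3.141 0.    1.57 ] w 59.2 F [ 0.4  0.4 -1.7]
leg x y z | tz [-0.977 -0.    -0.009 -0.   ] rows>= 2
leg x y z | tz [-0.977 -0.    -0.009 -0.   ] rows>= 2
leg x y z | tz [-0.977 -0.    -0.009 -0.   ] rows>= 2
```

Call:
{"method": "step_arm", "body": {"targets": [0,-0.35,0,0,0,0,0,0,-0.75,0,0,0,0,0,0,-0.98,0,0,0,0,0,0,-0.98,0,0,0,0,0]}}

```text
time: 11.8
tool_pos: [473.3, -24.0, 135.4]
tcp_rot: [-3.139, -0.001, 1.568]
contact_force: [-0.1, -0.1, -1.2]
grip_width: 58.5
finger_force: 30.9
```

Call:
{"method": "step_arm", "body": {"targets": [0,-0.45,0,0,0,0,0,0,-0.98,0,0,0,0,0,0,-0.98,0,0,0,0,0]}}

```text
time: 12.18
tool_pos: [474.0, -122.8, 136.0]
tcp_rot: [-3.141, -0.0, 1.567]
contact_force: [-0.9, 0.6, -1.0]
grip_width: 59.0
finger_force: 30.9
```

Call:
{"method": "step_arm", "body": {"targets": [0,-0.45,0,0,0,0,0,0,-0.8,0,0,0,0,0,0,-0.98,0,0.15,0,0,0,0,-0.98,0,0.35,0,0,0,0,-0.98,0,0.35,0,0,0,0,-0.98,0,0.35,0,0,0]}}

```text
time: 12.92
tool_pos: [474.2, -218.0, 101.7]
tcp_rot: [-3.141, -0.001, 1.571]
contact_force: [-0.7, -0.4, -1.0]
grip_width: 58.8
finger_force: 30.9
```

```bash
python3 -c "
from h import *
plan(474,-218,85.5,np.pi/2)"
```

```text
t 12.93 at [ 474.2 -218.   101.7] rot [-3.141e+00 -1.000e-03  1.571e+00] w 58.8 F [-0.7 -0.4 -1. ]
leg x y z | tz [-0.    -0.002  0.162  0.001] rows>= 1
```

Call:
{"method": "step_arm", "body": {"targets": [0,0,0,0.08,0,0,0,0,0,0,0.13,0,0,0,0,0,0,0.16,0,0,0,0,0,0,0.16,0,0,0,0,0,0,0.16,0,0,0]}}

```text
time: 13.55
tool_pos: [474.1, -219.1, 86.0]
tcp_rot: [3.141, 0.0, 1.57]
contact_force: [-0.6, -0.5, -1.4]
grip_width: 58.7
finger_force: 30.9
```

Call:
{"method": "step_arm", "body": {"targets": [0,0.01,0,0.008,0,0,0,0,0.01,0,0.008,0,0,0,1,0.01,0,0.008,0,0,0,1,0.01,0,0.008,0,0,0,1,0.01,0,0.008,0,0,0,1,0.01,0,0.008,0,0,0]}}

```text
time: 14.3
tool_pos: [474.1, -218.0, 85.1]
tcp_rot: [3.142, 0.0, 1.57]
contact_force: [0.3, -0.5, 0.3]
grip_width: 90.9
finger_force: 0.0
```

Call:
{"method": "step_arm", "body": {"targets": [1,0,0,-0.2,0,0,0,1,0,0,-0.6,0,0,0,1,0,0,-1,0,0,0,1,0,0,-1,0,0,0]}}

```text
time: 14.8
tool_pos: [475.5, -218.9, 188.2]
tcp_rot: [3.136, 0.004, 1.57]
contact_force: [1.3, -0.7, -0.4]
grip_width: 92.1
finger_force: 0.0
```

```bash
python3 -c "
from h import *
plan(459.5,196.5,130,np.pi*.75)"
```

```text
t 14.8 at [ 475.5 -218.9  188.2] rot [3.136 0.004 1.57 ] w 92.1 F [ 1.3 -0.7 -0.4]
leg x y z | tz [ 0.831 -0.032  0.116 -0.2  ] rows>= 2
leg x y z | tz [ 0.826  0.098  0.116 -0.2  ] rows>= 2
leg x y z | tz [ 0.8    0.226  0.116 -0.2  ] rows>= 2
leg x y z | tz [ 0.755  0.348  0.116 -0.2  ] rows>= 2
leg x y z | tz [ 0.691  0.462  0.116 -0.2  ] rows>= 2
```

Call:
{"method": "step_arm", "body": {"targets": [1,0.5,-0.02,0,0,0,0,1,1,-0.04,0.1,0,0,0,1,1,-0.04,0.1,0,0,0]}}

```text
time: 15.18
tool_pos: [468.7, -115.0, 173.6]
tcp_rot: [-3.138, -0.002, 1.574]
contact_force: [0.5, -0.9, 1.2]
grip_width: 91.8
finger_force: 0.0
```

Call:
{"method": "step_arm", "body": {"targets": [1,0.5,-0.02,0.05,0,0,0,1,1,-0.04,0.1,0,0,0,1,1,-0.04,0.1,0,0,0]}}

```text
time: 15.55
tool_pos: [465.6, -16.2, 164.3]
tcp_rot: [-3.14, -0.0, 1.574]
contact_force: [0.8, -0.2, -0.2]
grip_width: 92.2
finger_force: 0.0
```

Call:
{"method": "step_arm", "body": {"targets": [1,0.5,-0.02,0.05,0,0,0,1,1,-0.04,0.1,0,0,0,1,1,-0.04,0.1,0,0,0]}}

```text
time: 15.92
tool_pos: [462.3, 83.0, 154.5]
tcp_rot: [-3.141, 0.0, 1.574]
contact_force: [0.2, -0.0, 0.2]
grip_width: 91.9
finger_force: 0.0
```

Call:
{"method": "step_arm", "body": {"targets": [1,0.5,-0.02,0.05,0,0,-0.2,1,1,-0.04,0.1,0,0,-0.4,1,1,-0.04,0.1,0,0,-0.6,1,1,-0.04,0.1,0,0,-0.8,1,1,-0.04,0.1,0,0,-1,1,1,-0.04,0.1,0,0,-1]}}

```text
time: 16.68
tool_pos: [459.3, 180.3, 145.0]
tcp_rot: [-3.141, 0.001, 2.353]
contact_force: [0.5, 0.8, -0.1]
grip_width: 91.6
finger_force: 0.0
```

Run:
```python
from h import *
plan(459.5,196.5,75,np.pi*.75);plan(459.5,196.5,41,np.pi*.75)
p,d=bot.capture('top');cv2.imwrite('pics/t2.png',p[130:300,80:480]);u,v=384,222
uv,w=patch('top',d,u,v,26);q=w[(w[:,2]>84)&(w[:,2]<104)]
print(len(q),cv2.minEnclosingCircle(np.float32(q[:,:2])),q.mean(0).round(1))
ang=np.arctan2(q[:,1]+218,q[:,0]-474)
print([round(float(np.median(q[(ang>a)&(ang<a+1.57),2])),1) for a in(-3.14,-1.57,0,1.57)])
```

```text
t 16.68 at [459.3 180.3 145. ] rot [-3.141e+00  1.000e-03  2.353e+00] w 91.6 F [ 0.5  0.8 -0.1]
leg x y z | tz [ 0.114  0.116  0.7   -0.004] rows>= 2
t 16.68 at [459.3 180.3 145. ] rot [-3.141e+00  1.000e-03  2.353e+00] w 91.6 F [ 0.5  0.8 -0.1]
leg x y z | tz [ 0.057  0.058  0.52  -0.002] rows>= 2
leg x y z | tz [ 0.057  0.058  0.52  -0.002] rows>= 2
246 ((473.9280090332031, -216.84791564941406), 30.308866500854492) [ 474.1 -217.    92.9]
[94.1, 92.7, 93.8, 93.1]
```

View pics/t2.png

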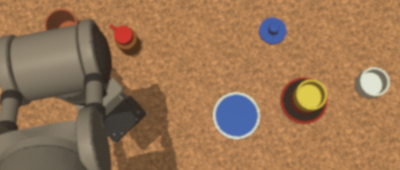

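The crop shows the yellow pot at (311,95) on the red one, with its rim level at about 93 mm, so it is seated. Next is the black lid's knob.

Call:
{"method": "step_arm", "body": {"targets": [1,0.06,0.06,0.3,0,0,0,1,0.115,0.115,0.7,0,0,0,1,0.115,0.115,0.7,0,0,0,1,0.115,0.115,0.7,0,0,0]}}

```text
time: 17.23
tool_pos: [459.1, 197.8, 76.1]
tcp_rot: [3.141, 0.001, 2.354]
contact_force: [0.1, -0.8, -0.5]
grip_width: 92.1
finger_force: 0.0
```

Call:
{"method": "step_arm", "body": {"targets": [0.8,0,0,0.2,0,0,0,0.8,0,0,0.33,0,0,0,0.8,0,0,0.33,0,0,0,0.8,0,0,0.33,0,0,0]}}

```text
time: 17.73
tool_pos: [458.8, 198.3, 42.8]
tcp_rot: [3.141, 0.001, 2.355]
contact_force: [-0.1, -0.2, -0.3]
grip_width: 73.4
finger_force: 0.0
```

```bash
python3 -c "
from h import *
plan(459.7,196.7,41,np.pi*.75)"
```

```text
t 17.73 at [458.8 198.3  42.8] rot [3.141e+00 1.000e-03 2.355e+00] w 73.4 F [-0.1 -0.2 -0.3]
leg x y z | tz [-0.017 -0.005  0.018 -0.001] rows>= 1
```

Call:
{"method": "step_arm", "body": {"targets": [0.8,-0.017,-0.005,0.012,0,0,0,0.8,-0.017,-0.005,0.012,0,0,0,0,-0.017,-0.005,0.012,0,0,0,0,-0.017,-0.005,0.012,0,0,0,0,-0.017,-0.005,0.012,0,0,0,0,-0.017,-0.005,0.012,0,0,0,0,-0.017,-0.005,0.012,0,0,0,0,-0.017,-0.005,0.012,0,0,0,0,-0.017,-0.005,0.012,0,0,0]}}

```text
time: 18.85
tool_pos: [459.2, 196.7, 40.9]
tcp_rot: [3.141, 0.0, 2.356]
contact_force: [0.5, 1.1, 0.3]
grip_width: 21.0
finger_force: 30.0
```

Call:
{"method": "step_arm", "body": {"targets": [0,0,0,-0.15,0,0,0,0,0,0,-0.5,0,0,0,0,0,0,-0.9,0,0,0,0,0,0,-1,0,0,0,0,0,0,-1,0,0,0]}}

```text
time: 19.48
tool_pos: [459.2, 196.7, 141.5]
tcp_rot: [3.141, 0.001, 2.356]
contact_force: [-0.6, -0.4, -0.4]
grip_width: 21.3
finger_force: 30.0
```

Call:
{"method": "step_arm", "body": {"targets": [0,-0.15,-0.15,-0.1,0,0,0.2,0,-0.3,-0.3,-0.2,0,0,0.4,0,-0.45,-0.45,-0.3,0,0,0.6,0,-0.6,-0.6,-0.3,0,0,0.8,0,-0.7,-0.7,-0.3,0,0,1,0,-0.7,-0.7,-0.3,0,0,1]}}

```text
time: 20.23
tool_pos: [458.4, 97.0, 169.6]
tcp_rot: [-3.139, 0.0, 1.57]
contact_force: [-0.4, 0.0, -1.1]
grip_width: 20.9
finger_force: 30.0
```

Call:
{"method": "step_arm", "body": {"targets": [0,-0.4,0.02,0,0,0,0,0,-0.8,0.04,0,0,0,0,0,-1,0.05,0,0,0,0,0,-1,0.05,0,0,0,0]}}

```text
time: 20.72
tool_pos: [463.8, -2.7, 170.1]
tcp_rot: [-3.14, -0.0, 1.571]
contact_force: [0.7, -0.2, -0.9]
grip_width: 21.1
finger_force: 30.0
```

Call:
{"method": "step_arm", "body": {"targets": [0,-0.4,0.02,0,0,0,0,0,-0.8,0.04,0,0,0,0,0,-1,0.05,0,0,0,0,0,-1,0.05,0,0,0,0]}}

```text
time: 21.22
tool_pos: [469.1, -102.1, 170.4]
tcp_rot: [-3.141, -0.001, 1.571]
contact_force: [0.0, -0.1, -0.7]
grip_width: 21.5
finger_force: 30.0
```

```bash
python3 -c "
from h import *
plan(474,-217.7,165,np.pi/2)"
```

```text
t 21.23 at [ 469.1 -102.1  170.4] rot [-3.141e+00 -1.000e-03  1.571e+00] w 21.5 F [ 0.  -0.1 -0.7]
leg x y z | tz [-0.578  0.025  0.027  0.   ] rows>= 2
leg x y z | tz [-0.578  0.025  0.027  0.   ] rows>= 2
```

Call:
{"method": "step_arm", "body": {"targets": [0,-0.35,0.025,0,0,0,0,0,-0.58,0.025,0,0,0,0,0,-0.58,0.025,0.0,0,0,0]}}

```text
time: 21.6
tool_pos: [471.6, -159.7, 170.5]
tcp_rot: [-3.141, -0.001, 1.571]
contact_force: [0.0, 1.2, 0.2]
grip_width: 21.2
finger_force: 30.0
```

Call:
{"method": "step_arm", "body": {"targets": [0,-0.35,0.025,0,0,0,0,0,-0.58,0.025,0.0,0,0,0,0,-0.58,0.025,0.2,0,0,0,0,-0.58,0.025,0.28,0,0,0,0,-0.58,0.025,0.28,0,0,0,0,-0.58,0.025,0.28,0,0,0]}}

```text
time: 22.35
tool_pos: [474.4, -217.7, 143.5]
tcp_rot: [3.141, 0.0, 1.571]
contact_force: [0.6, 0.0, -0.4]
grip_width: 20.8
finger_force: 30.0
```

Run:
```python
from h import *
plan(474,-217.7,129.2,np.pi/2)
p,d=bot.capture('scene');cv2.imwrite('pics/s3.png',cv2.resize(p[130:250,150:270],None,fx=4,fy=4))
```

```text
t 22.35 at [ 474.4 -217.7  143.5] rot [3.141 0.    1.571] w 20.8 F [ 0.6  0.  -0.4]
leg x y z | tz [ 0.    -0.004  0.143  0.001] rows>= 1
```

View pics/s3.png

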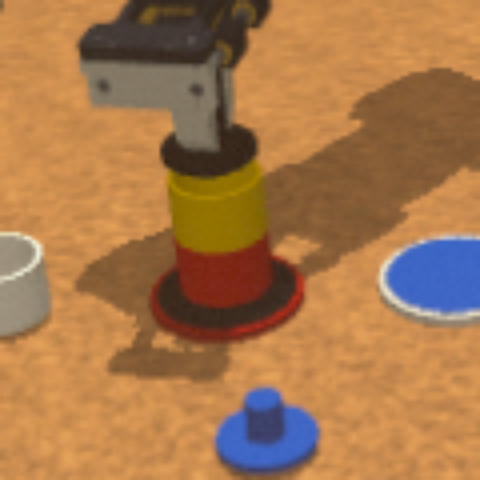

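The crop shows the black lid level above the stack, spanning columns 160–257. The yellow rim spans 168–267. I'll check the lateral offset by projection.

Run:
```python
from h import *
p,d=bot.capture('scene');h=cv2.cvtColor(p,cv2.COLOR_BGR2HSV)
y=cv2.inRange(h,(20,150,60),(35,255,255));y[:,:180]=0;y[:,230:]=0
for r in (178,181,184,187):
    c=np.nonzero(y[r,150:270])[0]+150;print('yel',r,c.min(),c.max())
g=cv2.cvtColor(p,cv2.COLOR_BGR2GRAY)
for r in (165,167,169):
    print('lid',r,g[r,184:222].tolist())
t=np.linspace(0,2*np.pi,90)
for X,Y,Z in((474,-218,94),(474,-218,70),(474.4,-217.7,143.5-41+12),(474.4,-217.7,143.5-41+6)):
    q=proj('scene',np.c_[X+30*np.cos(t),Y+30*np.sin(t),np.full(90,Z)]);print(Z,q.min(0).round(1),q.max(0).round(1))
```

```text
yel 178 192 215
yel 181 193 215
yel 184 193 216
yel 187 193 215
lid 165 [153, 156, 155, 156, 153, 154, 128, 55, 44, 44, 90, 111, 111, 111, 112, 109, 114, 113, 111, 99, 76, 42, 37, 46, 42, 44, 44, 41, 44, 52, 108, 145, 148, 147, 145, 141, 142, 148]
lid 167 [143, 139, 144, 147, 154, 157, 54, 42, 43, 45, 45, 50, 63, 62, 63, 72, 71, 76, 88, 87, 76, 43, 43, 40, 41, 43, 43, 43, 43, 50, 108, 148, 147, 147, 146, 149, 151, 157]
lid 169 [153, 154, 150, 148, 146, 143, 85, 42, 39, 47, 46, 43, 46, 42, 44, 42, 43, 45, 43, 48, 41, 46, 47, 44, 44, 45, 42, 40, 47, 117, 158, 156, 151, 154, 154, 156, 156, 151]
94 [190.4 166.5] [214.6 178.5]
70 [191.5 174.7] [215.4 187. ]
114.5 [189.5 159.4] [213.9 171.3]
108.5 [189.7 161.6] [214.1 173.4]
```

Call:
{"method": "step_arm", "body": {"targets": [0,0.01,0,0.05,0,0,0,0,0.01,0,0.09,0,0,0,0,0.01,0,0.12,0,0,0,0,0.01,0,0.14,0,0,0,0,0.01,0,0.14,0,0,0,0,0.01,0,0.14,0,0,0]}}

```text
time: 23.2
tool_pos: [474.0, -217.4, 128.9]
tcp_rot: [3.142, 0.0, 1.57]
contact_force: [0.3, -0.2, -0.4]
grip_width: 21.2
finger_force: 30.0
```

Call:
{"method": "step_arm", "body": {"targets": [0,0.005,0,0.006,0,0,0,0,0.005,0,0.006,0,0,0,0.6,0.005,0,0.006,0,0,0,0.6,0.005,0,0.006,0,0,0,0.6,0.005,0,0.006,0,0,0,0.6,0.005,0,0.006,0,0,0]}}

```text
time: 23.95
tool_pos: [473.9, -216.7, 128.2]
tcp_rot: [-3.141, -0.0, 1.57]
contact_force: [-0.2, -0.1, -0.5]
grip_width: 53.8
finger_force: 0.0
```

Call:
{"method": "step_arm", "body": {"targets": [0.6,0,0,-0.15,0,0,0,0.6,0,0,-0.4,0,0,0,0.6,0,0,-0.7,0,0,0,0.6,0,0,-0.7,0,0,0]}}

```text
time: 24.45
tool_pos: [475.2, -217.5, 201.5]
tcp_rot: [3.136, 0.003, 1.57]
contact_force: [0.4, -0.1, 0.4]
grip_width: 55.0
finger_force: 0.0
```

```bash
python3 -c "
from h import *
plan(500.4,340.5,120,np.pi*.75)"
```

```text
t 24.45 at [ 475.2 -217.5  201.5] rot [3.136e+00 3.000e-03 1.570e+00] w 55.0 F [ 0.4 -0.1  0.4]
leg x y z | tz [ 0.93   0.042  0.136 -0.167] rows>= 2
leg x y z | tz [ 0.917  0.163  0.136 -0.167] rows>= 2
leg x y z | tz [ 0.888  0.281  0.136 -0.167] rows>= 2
leg x y z | tz [ 0.843  0.395  0.136 -0.167] rows>= 2
leg x y z | tz [ 0.785  0.501  0.136 -0.167] rows>= 2
leg x y z | tz [ 0.712  0.599  0.136 -0.167] rows>= 2
```

Call:
{"method": "step_arm", "body": {"targets": [1,0.5,0.02,0,0,0,0,1,1,0.04,0.0,0,0,0,1,1,0.04,0.0,0,0,0]}}

```text
time: 24.82
tool_pos: [477.5, -114.0, 198.1]
tcp_rot: [-3.14, -0.001, 1.574]
contact_force: [0.3, 0.4, -0.3]
grip_width: 80.8
finger_force: 0.0
```

Call:
{"method": "step_arm", "body": {"targets": [1,0.5,0.02,0.05,0,0,0,1,1,0.04,0.1,0,0,0,1,1,0.04,0.1,0,0,0]}}

```text
time: 25.2
tool_pos: [481.7, -15.0, 187.8]
tcp_rot: [-3.14, -0.0, 1.574]
contact_force: [-0.3, -1.3, 1.0]
grip_width: 91.8
finger_force: 0.0
```

Call:
{"method": "step_arm", "body": {"targets": [1,0.5,0.02,0.05,0,0,0,1,1,0.04,0.1,0,0,0,1,1,0.04,0.1,0,0,0]}}

```text
time: 25.58
tool_pos: [486.2, 84.2, 177.9]
tcp_rot: [-3.141, 0.0, 1.573]
contact_force: [-0.5, -1.4, 0.3]
grip_width: 92.2
finger_force: 0.0
```

Call:
{"method": "step_arm", "body": {"targets": [1,0.5,0.02,0.05,0,0,0,1,1,0.04,0.1,0,0,0,1,1,0.04,0.1,0,0,0]}}

```text
time: 25.95
tool_pos: [490.6, 183.6, 167.9]
tcp_rot: [-3.141, 0.0, 1.573]
contact_force: [-0.1, -0.8, 0.2]
grip_width: 91.7
finger_force: 0.0
```

Call:
{"method": "step_arm", "body": {"targets": [1,0.5,0.02,0.05,0,0,-0.2,1,1,0.04,0.1,0,0,-0.4,1,1,0.04,0.1,0,0,-0.6,1,1,0.04,0.1,0,0,-0.8,1,1,0.04,0.1,0,0,-1,1,1,0.04,0.1,0,0,-1]}}

```text
time: 26.7
tool_pos: [495.4, 280.8, 158.3]
tcp_rot: [-3.141, 0.001, 2.352]
contact_force: [-0.2, 0.6, -0.1]
grip_width: 91.8
finger_force: 0.0
```

Run:
```python
from h import *
plan(500.4,340.5,85,np.pi*.75)
p,d=bot.capture('top');u,v=384,219
uv,w=patch('top',d,u,v,26)
for a,b in((90,108),(115,140)):
    q=w[(w[:,2]>a)&(w[:,2]<b)];print(len(q),cv2.minEnclosingCircle(np.float32(q[:,:2])),q.mean(0).round(1))
    ang=np.arctan2(q[:,1]+217,q[:,0]-474)
    print([round(float(np.median(q[(ang>a)&(ang<a+1.57),2])),1) for a in(-3.14,-1.57,0,1.57)])
p,d=bot.capture('scene');cv2.imwrite('pics/s4.png',cv2.resize(p[130:250,150:470],None,fx=2.4,fy=2.4))
```

```text
t 26.7 at [495.4 280.8 158.3] rot [-3.141e+00  1.000e-03  2.352e+00] w 91.8 F [-0.2  0.6 -0.1]
leg x y z | tz [ 0.388  0.456  0.733 -0.005] rows>= 2
645 ((473.90728759765625, -217.28587341308594), 30.029441833496094) [ 472.7 -215.9  100.2]
[100.4, 100.4, 100.2, 100.2]
112 ((473.18768310546875, -217.335205078125), 11.099603652954102) [ 472.8 -217.   125.4]
[126.5, 126.2, 125.4, 125.0]
```

View pics/s4.png

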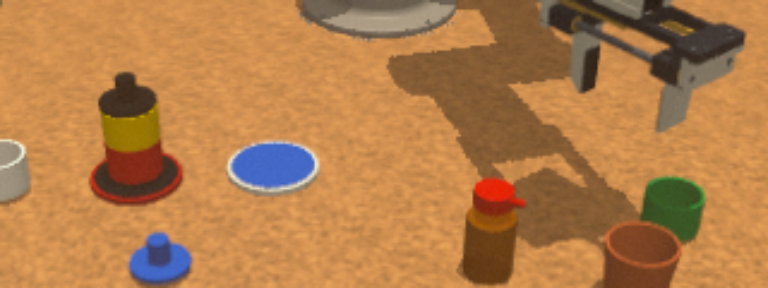

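The crop shows the finished stack at (130,135): red, yellow and black lid. The plate's top is level at 100 mm, which is fully seated. The green pot is next.

Call:
{"method": "step_arm", "body": {"targets": [1,0.2,0.23,0.2,0,0,0,1,0.39,0.455,0.5,0,0,0,1,0.39,0.455,0.73,0,0,0,1,0.39,0.455,0.73,0,0,0,1,0.39,0.455,0.73,0,0,0]}}

```text
time: 27.42
tool_pos: [499.6, 342.5, 86.3]
tcp_rot: [3.14, 0.001, 2.354]
contact_force: [-0.4, 0.5, 0.3]
grip_width: 92.3
finger_force: 0.0
```

Call:
{"method": "step_arm", "body": {"targets": [1,0,0,0.25,0,0,0,1,0,0,0.48,0,0,0,1,0,0,0.48,0,0,0,1,0,0,0.48,0,0,0,0,0,0,0.48,0,0,0,0,0,0,0.48,0,0,0,0,0,0,0.48,0,0,0,0,0,0,0.48,0,0,0,0,0,0,0.48,0,0,0,0,0,0,0.48,0,0,0]}}

```text
time: 28.68
tool_pos: [499.1, 343.1, 37.6]
tcp_rot: [3.141, 0.0, 2.356]
contact_force: [0.1, 0.3, 3.1]
grip_width: 60.2
finger_force: 30.0
```

Call:
{"method": "step_arm", "body": {"targets": [0,0,0,-0.15,0,0,0,0,0,0,-0.5,0,0,0,0,0,0,-0.9,0,0,0,0,0,0,-1,0,0,0,0,0,0,-1,0,0,0]}}

```text
time: 29.3
tool_pos: [498.8, 342.9, 137.6]
tcp_rot: [3.141, 0.0, 2.356]
contact_force: [0.2, 0.2, -1.9]
grip_width: 59.9
finger_force: 30.0
```

```bash
python3 -c "
from h import *
plan(439,-75,137,np.pi/2)"
```

```text
t 29.3 at [498.8 342.9 137.6] rot [3.141 0.    2.356] w 59.9 F [ 0.2  0.2 -1.9]
leg x y z | tz [-0.634 -0.844  0.001  0.25 ] rows>= 3
leg x y z | tz [-0.786 -0.704  0.001  0.25 ] rows>= 3
leg x y z | tz [-0.908 -0.538  0.001  0.25 ] rows>= 3
leg x y z | tz [-0.996 -0.35   0.001  0.25 ] rows>= 3
```

Call:
{"method": "step_arm", "body": {"targets": [0,-0.13,-0.17,0,0,0,0.2,0,-0.26,-0.34,0,0,0,0.4,0,-0.39,-0.51,0,0,0,0.6,0,-0.52,-0.68,0,0,0,0.8,0,-0.63,-0.84,0,0,0,1,0,-0.63,-0.84,0,0,0,1]}}

```text
time: 30.05
tool_pos: [482.9, 237.8, 135.7]
tcp_rot: [-3.138, 0.001, 1.57]
contact_force: [-0.0, 0.3, -0.1]
grip_width: 60.1
finger_force: 30.0
```

Call:
{"method": "step_arm", "body": {"targets": [0,-0.4,-0.06,0,0,0,0,0,-0.8,-0.12,0,0,0,0,0,-1,-0.15,0,0,0,0,0,-1,-0.15,0,0,0,0]}}

```text
time: 30.55
tool_pos: [468.6, 138.5, 136.6]
tcp_rot: [-3.14, 0.0, 1.571]
contact_force: [0.2, 0.5, -1.0]
grip_width: 60.0
finger_force: 30.0
```

Call:
{"method": "step_arm", "body": {"targets": [0,-0.4,-0.06,0,0,0,0,0,-0.8,-0.12,0,0,0,0,0,-1,-0.15,0,0,0,0,0,-1,-0.15,0,0,0,0]}}

```text
time: 31.05
tool_pos: [454.1, 39.0, 137.0]
tcp_rot: [-3.141, -0.0, 1.57]
contact_force: [0.7, -0.4, -1.2]
grip_width: 60.5
finger_force: 30.0
```

Call:
{"method": "step_arm", "body": {"targets": [0,-0.4,-0.06,0,0,0,0,0,-0.8,-0.12,0,0,0,0,0,-1,-0.15,0.1,0,0,0,0,-1,-0.15,0.3,0,0,0,0,-1,-0.15,0.3,0,0,0]}}

```text
time: 31.68
tool_pos: [438.4, -59.7, 106.2]
tcp_rot: [-3.139, -0.001, 1.572]
contact_force: [-0.7, -0.2, -1.8]
grip_width: 60.3
finger_force: 30.0
```

```bash
python3 -c "
from h import *
plan(439.3,-72.5,62,np.pi/2)"
```

```text
t 31.68 at [438.4 -59.7 106.2] rot [-3.139e+00 -1.000e-03  1.572e+00] w 60.3 F [-0.7 -0.2 -1.8]
leg x y z | tz [-0.128  0.009  0.442  0.001] rows>= 1
```

Call:
{"method": "step_arm", "body": {"targets": [0,-0.115,0.003,0.1,0,0,0,0,-0.115,0.003,0.3,0,0,0,0,-0.115,0.003,0.45,0,0,0,0,-0.115,0.003,0.45,0,0,0,0,-0.115,0.003,0.45,0,0,0,0,-0.115,0.003,0.45,0,0,0]}}

```text
time: 32.42
tool_pos: [439.6, -72.6, 63.0]
tcp_rot: [3.14, 0.001, 1.571]
contact_force: [-0.2, 0.2, -1.0]
grip_width: 60.5
finger_force: 30.0
```

Run:
```python
from h import *
plan(439.3,-72.5,45.6,np.pi/2)
p,d=bot.capture('scene');h=cv2.cvtColor(p,cv2.COLOR_BGR2HSV)
cv2.imwrite('pics/s5.png',cv2.resize(p[150:250,190:330],None,fx=4,fy=4))
g=cv2.inRange(h,(45,90,25),(85,255,255));g[:150]=0;g[230:]=0;g[:,:235]=0;g[:,:][:,300:]=0
for r in range(178,204,3):
    c=np.nonzero(g[r])[0];print('grn',r,(c.min(),c.max()) if len(c) else '')
o=bot.get_obs();X,Y,Z=o['tool_pos'];t=np.linspace(0,2*np.pi,90)
for dz in(-30,10):
    q=proj('scene',np.c_[X+30*np.cos(t),Y+30*np.sin(t),np.full(90,Z+dz)]);print(q.min(0).round(1),q.max(0).round(1))
```

```text
t 32.42 at [439.6 -72.6  63. ] rot [3.140e+00 1.000e-03 1.571e+00] w 60.5 F [-0.2  0.2 -1. ]
leg x y z | tz [ 0.001 -0.003  0.174 -0.   ] rows>= 1
grn 178 (np.int64(272), np.int64(273))
grn 181 (np.int64(273), np.int64(273))
grn 184 (np.int64(252), np.int64(273))
grn 187 (np.int64(252), np.int64(273))
grn 190 (np.int64(252), np.int64(274))
grn 193 (np.int64(254), np.int64(272))
grn 196 (np.int64(259), np.int64(259))
grn 199 
grn 202 
[251.7 183.5] [275.1 195.8]
[250.9 170.2] [274.7 182.1]
```

View pics/s5.png

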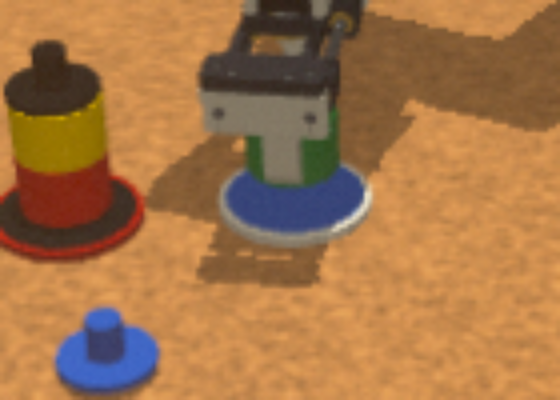

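The crop shows the green pot held over the blue coaster, whose centre is at (296,198). It is about 2 mm to -y of the TCP, as expected, so I'll lower it.

Call:
{"method": "step_arm", "body": {"targets": [0,0,0,0.08,0,0,0,0,0,0,0.14,0,0,0,0,0,0,0.17,0,0,0,0,0,0,0.173,0,0,0,0,0,0,0.173,0,0,0,0,0,0,0.173,0,0,0]}}

```text
time: 33.22
tool_pos: [438.7, -72.4, 45.5]
tcp_rot: [-3.141, -0.0, 1.57]
contact_force: [-2.7, 2.3, 10.6]
grip_width: 60.1
finger_force: 30.0
```

Call:
{"method": "step_arm", "body": {"targets": [1,0,0,0,0,0,0,1,0,0,0,0,0,0,1,0,0,0,0,0,0,1,0,0,0,0,0,0]}}

```text
time: 33.72
tool_pos: [439.1, -72.5, 44.9]
tcp_rot: [-3.142, 0.0, 1.57]
contact_force: [-0.5, -0.2, 0.4]
grip_width: 90.9
finger_force: 0.0
```

Call:
{"method": "step_arm", "body": {"targets": [1,0,0,-0.2,0,0,0,1,0,0,-0.6,0,0,0,1,0,0,-0.9,0,0,0,1,0,0,-0.9,0,0,0]}}

```text
time: 34.22
tool_pos: [440.3, -72.9, 136.9]
tcp_rot: [3.137, 0.002, 1.57]
contact_force: [-0.3, 0.1, -0.5]
grip_width: 91.9
finger_force: 0.0
```

Run:
```python
from h import *
plan(623.5,-151.7,90,np.pi/2)
```

```text
t 34.23 at [440.3 -72.9 136.9] rot [3.137e+00 2.000e-03 1.570e+00] w 91.9 F [-0.3  0.1 -0.5]
leg x y z | tz [-0.394  0.916  0.234 -0.   ] rows>= 3
leg x y z | tz [-0.394  0.916  0.234 -0.   ] rows>= 3
```

Call:
{"method": "step_arm", "body": {"targets": [1,0,0.5,0,0,0,0,1,-0.1,1,0.1,0,0,0,1,-0.1,1,0.1,0,0,0]}}

```text
time: 34.6
tool_pos: [540.8, -82.9, 122.4]
tcp_rot: [-3.14, -0.0, 1.57]
contact_force: [0.6, 0.8, -0.4]
grip_width: 91.9
finger_force: 0.0
```

Call:
{"method": "step_arm", "body": {"targets": [1,-0.2,0.5,0.1,0,0,0,1,-0.5,0.83,0.2,0,0,0,1,-0.69,0.83,0.36,0,0,0,1,-0.69,0.83,0.36,0,0,0,0.8,-0.69,0.83,0.36,0,0,0]}}

```text
time: 35.22
tool_pos: [620.9, -150.8, 89.0]
tcp_rot: [-3.14, -0.001, 1.57]
contact_force: [-0.1, 0.2, 1.1]
grip_width: 86.0
finger_force: 0.0
```

Run:
```python
from h import *
plan(623.5,-151.7,41,np.pi/2)
p,d=bot.capture('top')
uv,w=patch('top',d,317,243,24);q=w[(w[:,2]>46)&(w[:,2]<62)]
print(len(q),cv2.minEnclosingCircle(np.float32(q[:,:2])),q.mean(0).round(1))
```

```text
t 35.23 at [ 620.9 -150.8   89. ] rot [-3.14e+00 -1.00e-03  1.57e+00] w 86.0 F [-0.1  0.2  1.1]
leg x y z | tz [-0.009  0.026  0.48  -0.001] rows>= 1
0 ((0.0, 0.0), 0.0) [nan nan nan]<stdin>:5: RuntimeWarning: Mean of empty slice.
  ret = um.true_divide(
```

Call:
{"method": "step_arm", "body": {"targets": [0.8,-0.005,0.02,0.2,0,0,0,0.8,-0.005,0.02,0.4,0,0,0,0.8,-0.005,0.02,0.46,0,0,0,0.8,-0.005,0.02,0.46,0,0,0,0.8,-0.005,0.02,0.46,0,0,0]}}

```text
time: 35.9
tool_pos: [624.5, -152.1, 43.7]
tcp_rot: [3.14, 0.001, 1.57]
contact_force: [0.3, -1.5, 0.2]
grip_width: 73.2
finger_force: 0.0
```

Call:
{"method": "step_arm", "body": {"targets": [0.8,0,-0.01,0.023,0,0,0,0.8,0,-0.01,0.023,0,0,0,0,0,-0.01,0.023,0,0,0,0,0,-0.01,0.023,0,0,0,0,0,-0.01,0.023,0,0,0,0,0,-0.01,0.023,0,0,0,0,0,-0.01,0.023,0,0,0,0,0,-0.01,0.023,0,0,0,0,0,-0.01,0.023,0,0,0]}}

```text
time: 37.02
tool_pos: [623.1, -152.1, 40.8]
tcp_rot: [3.141, 0.0, 1.57]
contact_force: [0.7, 0.0, 0.1]
grip_width: 21.0
finger_force: 30.0
```

Call:
{"method": "step_arm", "body": {"targets": [0,0,0,-0.15,0,0,0,0,0,0,-0.5,0,0,0,0,0,0,-0.8,0,0,0,0,0,0,-0.9,0,0,0,0,0,0,-0.9,0,0,0]}}

```text
time: 37.65
tool_pos: [623.1, -152.1, 131.3]
tcp_rot: [3.141, 0.0, 1.57]
contact_force: [-0.2, 1.0, -0.9]
grip_width: 21.2
finger_force: 30.0
```

Run:
```python
from h import *
plan(439.2,-75,130,np.pi/2)
```

```text
t 37.65 at [ 623.1 -152.1  131.3] rot [3.141 0.    1.57 ] w 21.2 F [-0.2  1.  -0.9]
leg x y z | tz [ 0.385 -0.92   0.006 -0.   ] rows>= 2
leg x y z | tz [ 0.385 -0.92   0.006 -0.   ] rows>= 2
```

Call:
{"method": "step_arm", "body": {"targets": [0,0.35,-0.2,0,0,0,0,0,0.6,-0.5,0,0,0,0,0,0.69,-0.83,0,0,0,0,0,0.69,-0.83,0,0,0,0]}}

```text
time: 38.15
tool_pos: [537.3, -81.8, 129.4]
tcp_rot: [-3.137, -0.001, 1.571]
contact_force: [0.7, 0.4, -0.0]
grip_width: 21.0
finger_force: 30.0
```

Call:
{"method": "step_arm", "body": {"targets": [0,0.04,-0.4,0,0,0,0,0,0.08,-0.8,0,0,0,0,0,0.08,-1,0.1,0,0,0,0,0.08,-1,0.25,0,0,0,0,0.08,-1,0.25,0,0,0,0,0.08,-1,0.25,0,0,0]}}

```text
time: 38.9
tool_pos: [440.8, -75.3, 105.7]
tcp_rot: [3.141, 0.0, 1.57]
contact_force: [-0.0, 0.2, -1.0]
grip_width: 21.0
finger_force: 30.0
```

Run:
```python
from h import *
plan(439,-75,89,np.pi/2)
p,d=bot.capture('scene');h=cv2.cvtColor(p,cv2.COLOR_BGR2HSV)
cv2.imwrite('pics/s6.png',cv2.resize(p[130:230,190:330],None,fx=4,fy=4))
for n,g,rs in(('grn',cv2.inRange(h,(45,90,25),(85,255,255)),range(180,200,3)),('blu',cv2.inRange(h,(100,120,40),(130,255,255)),range(158,182,3))):
    g[:,:240]=0;g[:,285:]=0
    for r in rs:
        c=np.nonzero(g[r])[0];print(n,r,(int(c.min()),int(c.max())) if len(c) else '')
o=bot.get_obs();X,Y,Z=o['tool_pos'];t=np.linspace(0,2*np.pi,90)
for X,Y,Z in((X,Y,Z-41+12),(X,Y,Z-41+6),(439,-75,54),(439,-75,20)):
    q=proj('scene',np.c_[X+30*np.cos(t),Y+30*np.sin(t),np.full(90,Z)]);print(round(Z),q.min(0).round(1),q.max(0).round(1))
```

```text
t 38.9 at [440.8 -75.3 105.7] rot [3.141 0.    1.57 ] w 21.0 F [-0.   0.2 -1. ]
leg x y z | tz [ 0.003 -0.018  0.167 -0.001] rows>= 1
grn 180 
grn 183 (252, 274)
grn 186 (253, 273)
grn 189 (253, 273)
grn 192 (253, 274)
grn 195 (253, 274)
grn 198 (254, 272)
blu 158 
blu 161 
blu 164 
blu 167 
blu 170 
blu 173 (253, 272)
blu 176 (252, 273)
blu 179 (252, 271)
77 [249.7 169. ] [273.6 181. ]
71 [249.9 171.1] [273.6 183.1]
54 [250.4 176.4] [274.  188.5]
20 [251.1 187.6] [274.3 200. ]
```

View pics/s6.png

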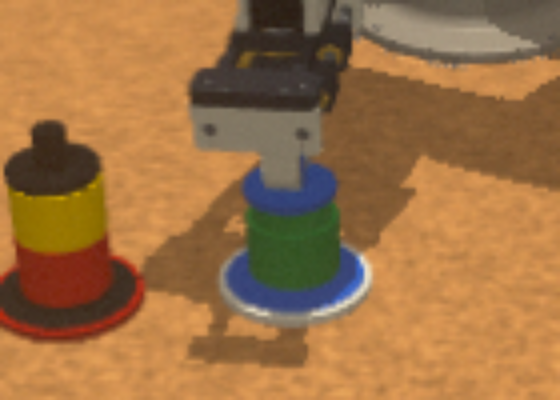

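The crop shows the blue lid (columns 243–337) over the green pot (246–340), aligned to about 1 mm once perspective is allowed for. I'll lower it.

Call:
{"method": "step_arm", "body": {"targets": [0,0.005,-0.018,0.06,0,0,0,0,0.005,-0.018,0.12,0,0,0,0,0.005,-0.018,0.16,0,0,0,0,0.005,-0.018,0.17,0,0,0,0,0.005,-0.018,0.17,0,0,0,0,0.005,-0.018,0.17,0,0,0]}}

```text
time: 39.7
tool_pos: [438.4, -74.5, 88.8]
tcp_rot: [3.141, 0.0, 1.57]
contact_force: [0.1, 0.1, -0.5]
grip_width: 21.4
finger_force: 30.0
```

Seating height reached. I'll lower slightly, release and retreat.

Call:
{"method": "step_arm", "body": {"targets": [0,0,0,0.006,0,0,0,0,0,0,0.006,0,0,0,0.6,0,0,0.006,0,0,0,0.6,0,0,0.006,0,0,0,0.6,0,0,0.006,0,0,0,0.6,0,0,0.006,0,0,0]}}

```text
time: 40.45
tool_pos: [438.3, -74.5, 88.0]
tcp_rot: [-3.142, 0.0, 1.57]
contact_force: [-0.2, -0.5, -0.5]
grip_width: 53.9
finger_force: 0.0
```

Call:
{"method": "step_arm", "body": {"targets": [0.6,0,0,-0.15,0,0,0,0.6,0,0,-0.4,0,0,0,0.6,0,0,-0.8,0,0,0,0.6,0,0,-1,0,0,0,0.6,0,0,-1,0,0,0]}}

```text
time: 41.08
tool_pos: [439.0, -74.7, 189.2]
tcp_rot: [3.138, 0.001, 1.57]
contact_force: [-1.2, 0.0, 0.1]
grip_width: 54.7
finger_force: 0.0
```

Call:
{"method": "step_arm", "body": {"targets": [0.6,0.5,0,0,0,0,0,0.6,1,0,0,0,0,0,0.6,1,0,0,0,0,0]}}

```text
time: 41.45
tool_pos: [437.3, 28.1, 186.8]
tcp_rot: [-3.139, -0.001, 1.575]
contact_force: [0.6, -1.4, -0.2]
grip_width: 55.2
finger_force: 0.0
```

Call:
{"method": "step_arm", "body": {"targets": [0.6,0.5,0,0,0,0,0,0.6,1,0,0,0,0,0,0.6,1,0,0,0,0,0,0.6,1,0,0,0,0,0]}}

```text
time: 41.95
tool_pos: [438.2, 124.7, 187.3]
tcp_rot: [-3.14, 0.001, 1.57]
contact_force: [-0.7, 0.6, -0.6]
grip_width: 54.7
finger_force: 0.0
```

Run:
```python
from h import *
p,d=bot.capture('top');cv2.imwrite('pics/t9.png',p)
for n,u,v,c,R in(('blue',317,241,(438,-75),((50,68),(70,95))),('black',384,219,(474,-217),((90,108),(115,140)))):
    uv,w=patch('top',d,u,v,24)
    for a,b in R:
        q=w[(w[:,2]>a)&(w[:,2]<b)&(np.hypot(w[:,0]-c[0],w[:,1]-c[1])<50)]
        ang=np.arctan2(q[:,1]-c[1],q[:,0]-c[0])
        print(n,len(q),np.round(cv2.minEnclosingCircle(np.float32(q[:,:2]))[0],1),[round(float(np.median(q[(ang>t)&(ang<t+1.57),2])),1) for t in(-3.14,-1.57,0,1.57)])
p,d=bot.capture('scene');cv2.imwrite('pics/s9.png',p)
```

```text
blue 582 [437.9 -74.7] [60.4, 60.4, 60.4, 60.4]
blue 101 [438.  -74.5] [86.4, 85.8, 86.5, 84.9]
black 648 [ 473.8 -217.3] [100.2, 100.3, 100.1, 100.0]
black 112 [ 472.9 -217.8] [126.0, 125.8, 126.1, 125.4]
```

View pics/s9.png

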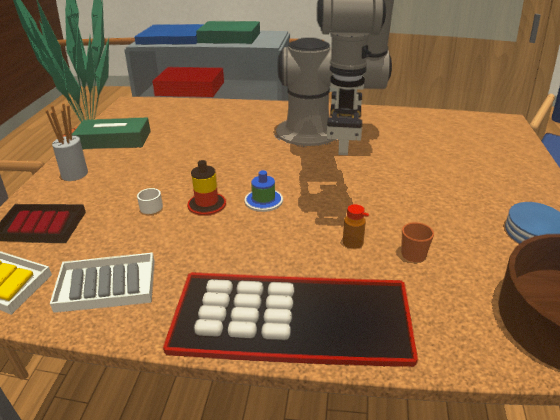

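The picture shows the black-coaster stack at (205,187) and the blue one at (263,190), both upright. Their plates are level at 100 and 60 mm, and the centres are within 2 mm. The white pot, cup and bottle have not moved, and the robot is clear.

```bash
python3 -c "
from plant import bot
print(bot.close_job())"
```

```text
the job is handed in; nothing more can be done
None
```

The job is handed in at about 42 s: red pot, yellow pot and black lid are stacked on the black coaster, and the green pot with the blue lid is on the blue coaster. Both stacks measured level, seated and within about 2 mm of centre, and the white pot, cup and bottle were left in place.

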